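# Press a label holder home behind the paint shelf's lip and keep it pressed

### The arm

A 6-joint arm with a two-finger parallel gripper is mounted at the origin on a cart in front of the work surface, level with it; the furniture and walls round the work are solid. World frame = base frame: x ahead of the robot, y to its left, z up, the work surface at z = 0. Lengths are in mm, angles in rad, forces in N, time in s.
With the tool pointing down it reaches from about 300 to 775 mm from the base axis. Payload 14.6 kg.
Tool frame: the origin (TCP) lies on the centre line of the jaws, within the pads' length; the fingertips stand ahead of it and the grasp point (between the pads) is the TCP (manip.tip_reach is the z of the fingertips in the tool frame, in mm); z points along the fingers, y is the direction in which the jaws open and shut (so a half turn about z gives the same grasp; the last joint's range is limited). The gripper opens to 94 mm and grips with 3 to 60 N. Pads are 16 mm wide; open, the fingers measure 119 mm over their backs; the gripper's body (75 mm by 177 mm) begins 78 mm behind the grasp point.
Start: joints at [1.047, 0.3, 1.521, -0, 1.321, -0.067], TCP at [242.589, 493.599, 224.446] pointing down, gripper open.
Joint ranges: [-3.03, 3.03], [-0.79, 2.21], [0.23, 2.52], [-1.04, 4.18], [0, 3.07], [-2.55, 2.55]. Speed limits (rad/s): [2.22, 2.22, 2.57, 3.14, 3.14, 3.14].

### API

Orientations are given as [roll, pitch, yaw] about the fixed x, y, z axes, in that order (R = Rz(yaw) Ry(pitch) Rx(roll)).
In Python, from cell import manip, camera, search_frame, masks_of, tip_of gives the robot as it stands.
- The arm moves only by the tool send_rows, never from a script. Its argument "plan" is a list of rows, each an object with "travel": the shift along the tool's x, y, z in mm, a list of three; "delta_rot": the turn, a rotation vector about the tool's x, y, z in degrees, a list of three; "fingers": the gripper's target within -1 to 1 (shut at 1, half-way at 0, fully open at -1). In form: [{"travel": [dx, dy, dz], "delta_rot": [wx, wy, wz], "fingers": fingers}, ...]. A call has 1 to 20 rows; each row shifts and turns the commanded pose from where the row before left it, along the tool's axes as they then stand; what a row does not reach is not made up. A row lasts 1/8 s, in which the tool goes at most 62.5 mm and 10.7 degrees, less where a joint would pass 70% of its speed; a pose out of reach is approached as far as the arm can. A call is refused whole if a number of a shift passes 62.5 or a number of a turn 10.7, either way. A call with a gripper value outside its range is refused whole. The fingers move at their own pace and stop on an object; "grip_force" is the grip in N (left out, the last holds). Time passes only in rows, so rows that do not move let the fingers close. It gives the time, the measured TCP pose, the force and the opening at its end, in the units of the state.
- manip.read_state(): the state, without advancing time (a new reading comes with each control period).
- camera(name): name is "scene" or "side" or "wrist"; returns a dict with "color" (400x640x3 uint8, red, green, blue), "z_map" (400x640 float32, mm along the optical axis (not along the pixel's ray), 0 where there is no reading), "fov_y" (degrees; the focal length in pixels is half the picture's height over the tangent of half this angle, whatever the lens; pixels are square), "cx", "cy" (the principal point, pixels), "world_from_camera" (4x4, takes a point from camera to world coordinates); the wrist camera has in their place "tool_from_camera" (4x4, takes a point from camera to tool coordinates, whose origin is the TCP and whose axes are the flange's). Camera axes: x right, y up, looking along -z (the intrinsics and any distortion apply to the point x, -y, -z); pixel columns grow to the right and rows downward; lengths in mm; the calibration is good to about 2 mm. A picture is of the moment at which its call begins: read the wrist's pose just before it.
- manip.sign_off(): hands the job in, once; it reports no verdict.
Trained networks look in the newest picture that a camera, given by its name, has taken for a name from the list of things; names that differ only in an ending like _2 or _b are one class to them, and where a whole thing is asked for, a point or a joint stands for the part that bears it (a point fixed in the world has none). Each returns a list of dicts, best first, with "confidence" (0 to 1); they miss things now and then, are a little off and sometimes report something else, mostly with a low value. They report only what shows in the picture. A call takes as long as a camera call. They do not tell look-alikes from the thing itself.
- search_frame(name, camera): "at" ([x, y, z] in mm, in the coordinates of the camera as it stood for that picture, good to about 4 mm: the middle of the surface that is visible of it).
- masks_of(name, camera): "region" (400x640 bool, what is visible of it).
- tip_of(name, camera): "at" ([x, y, z] in mm, in the coordinates of the camera as it stood for that picture, good to about 4 mm: a listed point, or the origin of a listed thing).
The state is a dict: "clock": time; "joints": joint angles; "qd": joint speeds; "effort": joint torques, N m; "eef_pos": TCP position; "eef_rot": TCP orientation; "wrist_force": force on the tool from outside, world axes, zero at the start; "moment": the same for the moment, N m; "finger_gap": finger opening in mm.
Only numpy, scipy, OpenCV 4.12 (cv2) and the standard library are available. Lean on these libraries where they do the work, as an engineer would, in place of code of your own. Each camera call takes 0.05 s, during which the arm holds its last target. There are 200 camera calls.

### The job

The orange paint's place in the bench-top paint cabinet needs its label. Pull the cabinet's clear front screen fully down by its handle, then take the grey label holder with the orange label from the bench and, label towards you, push its tongue down behind the metal lip of the shelf edge, centred in front of the orange bottle, past the spring until it is fully home on the bed of the channel. Do not let go: finish still gripping the holder and pressing it firmly down, so that its screws can be driven, with the screen left down and the three front paint bottles left standing where they are.

Things in the scene. Friction and masses are not known exactly. Their poses are not given: they have to be found in the camera images.
- cabinet: Wooden paint cabinet fixed on the bench, 286 mm wide, lid standing open behind, no roof. Its x points front to back, y left seen from the front, z up; origin on the bench under the middle of the label channel. Mm in its frame: inner sides y +-135, x -46 to 150, z up to 190; shelf top z 106 from x 5 to 142, with three bays centred y 70, 0, -70; open lid behind x 153 to z 330.
- lip_mid (a point): Top middle of the aluminium lip along the shelf's front edge: cabinet x -9 to -5 mm, rounded top at z 113 mm, full width. Right behind it lies the label channel, open at the top: x -5 to +5 mm, bed at z 84 mm; its back wall is the shelf board (top z 106 mm). This point is at cabinet x -7, y 0, z 113 mm.
- rail_bed: The channel's bed, a dark strip 10 x 270 mm, top at z 84 mm, on which the holder's tongue lands. Its origin and axes are the cabinet's (origin on the bench, not on the strip).
- spring_1 (a joint): Steel spring bead of the middle bay (each bay has one): 6 mm thick, 46 mm long, in the channel at z 98.5 mm, leaving 3.5 mm between lip and bead. 0 = at rest, positive = pushed backwards, m, up to 0.006; 6 N at rest, 2 N more per mm. A tongue lying against the lip goes down past it with about 6 to 15 N and snaps in over the last 3 mm. Above z 101 mm the channel is free.
- screen (a joint): Clear screen in an aluminium frame, 85 mm high, sliding vertically in front of the shelf edge (cabinet x -40 to -32 mm). 0 = fully up (top edge z 180 mm, before lip and bottles), positive = lowered, m; stop at 0.078 = fully down (top edge z 102 mm, below the lip). Stays where left; moving it down takes about 3 N.
- screen_handle (a point): Middle of the handle bar of the screen: round steel bar about 10 mm thick, 100 mm long along the cabinet's y, 35 mm in front of the frame (cabinet x -75 mm), free to pinch from above. z 174 mm with the screen up, 96 mm fully down; moves with it.
- label_holder: Grey plastic clip-on label holder, 50 mm wide (y), 21 deep (x), 73 high, light, standing loose on the bench, orange and white label on its -x side. Origin: middle of the foot of its rear tongue, z up. Mm: tongue x -2.5 to 2.5, z 0 to 30, lowest 8 mm tapered at the back to x 0; front skirt x -18.5 to -14.5, z 0 to 31; bridge z 30 to 35; label panel (grip here) x -11.5 to -1.5, z 35 to 73.
- home_mid (a point): Where the origin of the holder would be if fully home in the middle bay, against the lip on the channel's bed: cabinet x -2.5, y 0, z 84 mm (in the other bays y +-70 mm). Home, the holder's axes lie along the cabinet's, its skirt hangs in front of the lip and a groove across the back of its tongue (z 11 to 18 mm) takes the spring.
- orange_bottle: Paint bottle with orange body and black cap, 28 mm diameter, 60 mm high, loose, standing on the shelf in one of the three bays (cabinet x about 65 mm, centred in the bay within 2 mm); origin at its underside.
- green_bottle: The same with olive green body and white cap, in another bay.
- blue_bottle: The same with blue body and black cap, in another bay.
Not all that is in view belongs to the job. What is shaped like the orange_bottle but purple is not meant.

How it is judged:
By the outcome, as a careful person would: the job done as asked, in the order asked, and still so for the second after the job is handed in, while the arm keeps its last pose, push and grip.
It also fails if it takes over 58 s, if anything falls off the work surface, if the arm or the gripper's body presses on something with over 40 N, if the wrist force passes 120 N, or if a joint passes its speed limit or range.

## Working session

There is one attempt and no reset: what is moved stays moved. The work goes in short steps, Python scripts to look and compute and a tool call to move; the robot and the scene stay as the last step left them, time stands still between calls to the robot, and variables do not carry over. Pictures are saved under pics/ and viewed, about 8 in all and at most 12, crops included, and the job is handed in when it is done.

Besides the shell and the picture viewer there is one more tool, called after "Call:" by a JSON object that holds its "method" and its "body", one argument or row to a line. send_rows: Moves the arm, as the interface text tells. Its arguments: {"type":"object","properties":{"plan":{"type":"array"},"grip_force":{"type":"number"}},"required":["plan"]}

```bash
mkdir -p pics
cat > h.py <<'E'
import numpy as np, cv2
from scipy.spatial.transform import Rotation as R
from cell import manip, camera, search_frame, masks_of, tip_of
def TW(s):
    T=np.eye(4);T[:3,:3]=R.from_euler('xyz',s['eef_rot']).as_matrix();T[:3,3]=s['eef_pos'];return T
def shot(n):
    s=manip.read_state();c=camera(n)
    c['W']=c['world_from_camera'] if n!='wrist' else TW(s)@np.array(c['tool_from_camera'])
    c['W']=np.array(c['W']);c['f']=200/np.tan(np.radians(c['fov_y'])/2);return c
def w(c,p): return (c['W']@np.append(p,1))[:3]
def pts(c,m=None):
    z=c['z_map'];v,u=np.nonzero((z>0)&(m if m is not None else True));d=z[v,u]
    P=np.stack([(u-c['cx'])/c['f']*d,-(v-c['cy'])/c['f']*d,-d,np.ones_like(d)])
    return (c['W']@P)[:3].T,u,v
def px(c,p):
    q=np.linalg.inv(c['W'])@np.append(p,1);return np.round([c['cx']+c['f']*q[0]/-q[2],c['cy']-c['f']*q[1]/-q[2]])
def save(c,n): cv2.imwrite('pics/'+n+'.png',c['color'][:,:,::-1])
E
python3 - <<'E'
from h import *
s=manip.read_state();print(s, manip.tip_reach)
for n in ('scene','side'):
    c=shot(n);save(c,n+'0');print(n,c['f'],c['W'][:3,3].round(),[k for k in c])
    for t in ('lip_mid','screen_handle','home_mid','label_holder','orange_bottle','green_bottle','blue_bottle','cabinet'):
        for d in tip_of(t,n)[:3]:
            p=w(c,d['at']);print(t,round(d['confidence'],2),p.round(1),px(c,p))
E
```

```text
{'clock': 0.0, 'joints': array([ 1.04737408e+00,  3.00490898e-01,  1.52163262e+00, -1.38977934e-05,
        1.32071963e+00, -6.65927009e-02]), 'qd': array([-0.00084502,  0.00069286, -0.00080759,  0.00020282, -0.00051587,
       -0.00113876]), 'effort': array([-2.91889650e-03, -5.31791174e+01, -3.52748716e+01,  7.07380241e-02,
        2.42361089e-02, -1.15462803e-04]), 'eef_pos': array([242.47607052, 493.36774974, 223.85366639]), 'eef_rot': array([-3.14034404e+00, -6.97808808e-05,  2.68476651e+00]), 'wrist_force': array([-0.15408843, -0.09448512,  0.10741857]), 'moment': array([ 0.0133983 ,  0.06779252, -0.01910341]), 'finger_gap': 93.8613293195134} 19.0
scene 407.29469057510806 [ -91. -587.  726.] ['color', 'z_map', 'fov_y', 'cx', 'cy', 'world_from_camera', 'W', 'f']
lip_mid 0.6 [ 568.8 -292.7  116.3] [395. 231.]
screen_handle 0.87 [ 513.3 -254.1  164.6] [369. 221.]
home_mid 0.65 [ 513.2 -254.5  165.3] [370. 220.]
home_mid 0.57 [ 570.2 -295.3   82. ] [395. 243.]
label_holder 0.56 [513.4 103.6   3.4] [258. 215.]
orange_bottle 0.79 [ 413.2 -296.4    3.2] [356. 308.]
orange_bottle 0.52 
[... 434 characters left out ...]
 1.3] [364. 274.]
screen_handle 0.69 [ 577.4 -296.7   -2.9] [366. 274.]
screen_handle 0.56 [ 508.5 -258.   163.4] [334. 226.]
home_mid 0.66 [ 571.4 -295.8   86.4] [366. 251.]
home_mid 0.54 [ 570.1 -293.   112.5] [365. 243.]
home_mid 0.33 [ 576.1 -293.1    0.7] [364. 273.]
label_holder 0.63 [512.1  97.4  -1.3] [281. 185.]
orange_bottle 0.83 [ 400.7 -389.8    2.4] [316. 334.]
orange_bottle 0.64 [ 414.2 -301.4    3.6] [305. 299.]
orange_bottle 0.58 [ 666.2 -279.3  114. ] [398. 225.]
green_bottle 0.73 [ 590.3 -394.8  110.9] [398. 273.]
blue_bottle 0.7 [ 668.7 -274.9  108.9] [398. 225.]
blue_bottle 0.58 [ 625.5 -336.8  109.1] [397. 249.]
cabinet 0.73 [ 5.764e+02 -2.959e+02  3.000e-01] [365. 274.]
```

View pics/scene0.png

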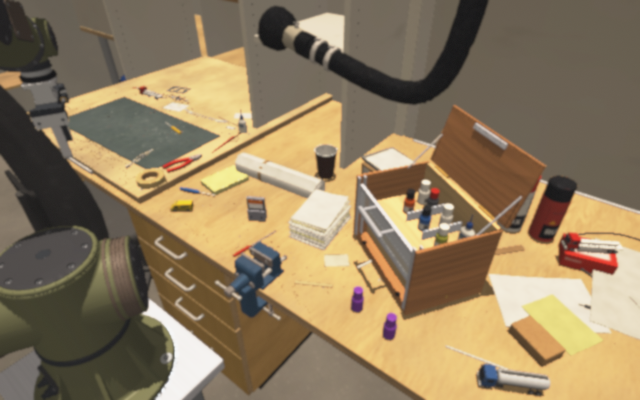

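View pics/side0.png

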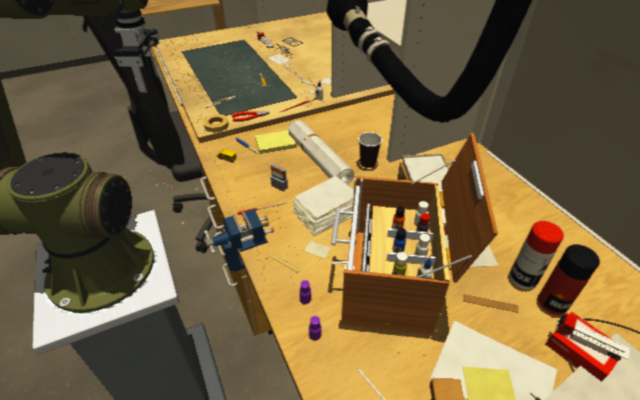

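The scene and side views agree. The cabinet stands at about (393,266) in the scene view, yawed about −33°. The orange-bodied bottle is in the far, left bay at (408,205), and the grey holder is at (257,208). Two purple bottles at (357,298) and (390,326) on the bench are decoys. I'll check the orange choice in a crop, then check obstacles in the workspace and the holder's yaw.

Run:
```python
from h import *
c=shot('scene');d=shot('side')
a=cv2.resize(c['color'][150:270,340:500],(0,0),fx=4,fy=4,interpolation=2)[:,:,::-1]
b=cv2.resize(c['color'][185:235,225:292],(0,0),fx=4,fy=4,interpolation=2)[:,:,::-1]
a[:200,:268]=b[:200,:268]
cv2.imwrite('pics/crop0.png',a)
for n,k in (('scene',c),('side',d)):
    P,u,v=pts(k)
    r=np.hypot(P[:,0],P[:,1])
    m=(P[:,2]>200)&(P[:,2]<700)&(P[:,0]>150)&(P[:,0]<800)&(abs(P[:,1])<600)
    H,_,_=np.histogram2d(P[m,0],P[m,1],bins=[np.arange(150,850,100),np.arange(-600,601,100)])
    print(H.astype(int)); Q=P[m]
    for i in range(150,850,100): 
        t=Q[(Q[:,0]>=i)&(Q[:,0]<i+100)]
        if len(t):print(i,t.min(0).round(),t.max(0).round())
    for q in masks_of('label_holder',n)[:1]:
        P,u,v=pts(k,q['region']);m=P[:,2]>8;P=P[m];print(len(P),P.min(0),P.max(0),cv2.minAreaRect(P[P[:,2]>60][:,:2].astype(np.float32)) if (P[:,2]>60).any() else '')
        F=P[(P[:,2]>38)&(P[:,2]<66)];print(np.linalg.svd(F-F.mean(0))[2],F.mean(0))
```

```text
[[   0    0    0    0    0    0    0   17  767  816 2092    9]
 [   0    0    0    0    0    0    0    0    0    3  726  306]
 [   0    0    0    0    0    0    0    0    0    0    0    0]
 [   0    0    0    0    0    0    0    0    0    0    0    0]
 [ 268  413    0    0    0    0    0    0    0    0    0    0]
 [ 285 2974 1520   19    0   15   68  218  168    0    0    0]]
150 [150. 196. 208.] [250. 518. 602.]
250 [250. 397. 207.] [310. 565. 533.]
550 [ 582. -516.  200.] [ 650. -465.  310.]
650 [ 650. -522.  200.] [750. 283. 453.]
750 [ 750. -385.  200.] [800. 286. 560.]
416 [480.6141381   71.18549272   8.07043573] [524.35270132 120.90714394  77.26226935] ((503.77978515625, 98.41973876953125), (16.808656692504883, 50.828338623046875), 30.563007354736328)
[[-0.49450595  0.86859944 -0.03160514]
 [-0.02138431 -0.04850954 -0.99859378]
 [ 0.86891114  0.49313471 -0.04256266]] [501.27804876  95.2597216   52.05983881]
[[   0    0    0    0    0    0    0    4  317  490 1357    1]
 [   0    0    0    0    0    0    0    0    0    8  490  443]
 [   0    0    0    0    0    0    0    0    0    0    0    0]
 [   0    0    0    0    0    0    0    0    0    0    0    0]
 [ 306  249    0    0    0    0    0    0    0    0    0    0]
 [ 313 2085  903   19    0    1   48  134  102    0    0    0]]
150 [150. 193. 202.] [250. 512. 552.]
250 [250. 392. 204.] [311. 577. 481.]
550 [ 584. -519.  200.] [ 650. -466.  307.]
650 [ 650. -526.  200.] [750. 281. 448.]
750 [ 750. -386.  200.] [800. 280. 601.]
296 [482.71542204  65.71281656   8.63364801] [524.91289697 114.73614229  76.36796994] ((504.4447021484375, 92.40221405029297), (12.213518142700195, 48.523460388183594), 32.33544158935547)
[[ 0.56183561 -0.82709974  0.01570878]
 [-0.03761254 -0.00657084  0.99927079]
 [ 0.8263934   0.56201676  0.03480105]] [504.53904762  88.17479653  52.28090501]
```

View pics/crop0.png

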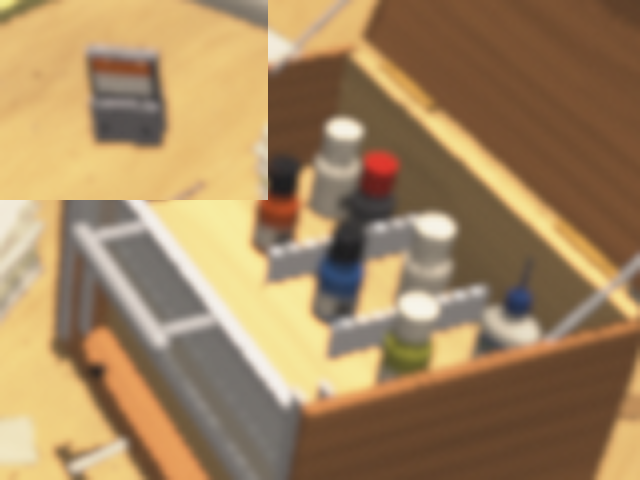

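The crop confirms that the orange body with the black cap is in the left bay (cabinet y +70), blue is in the middle and green on the right. The holder's label faces the robot, with its yaw about +32°. I'll turn the jaws to the cabinet's x axis while rising.

Call:
{"method": "send_rows", "body": {
  "plan": [
    {"travel": [0,0,-10],"delta_rot": [0,0,10.7],"fingers": -0.2},
    {"travel": [0,0,-10],"delta_rot": [0,0,10.7],"fingers": -0.2},
    {"travel": [0,0,-10],"delta_rot": [0,0,10.7],"fingers": 0.2},
    {"travel": [0,0,-10],"delta_rot": [0,0,10.7],"fingers": 0.2},
    {"travel": [0,0,-10],"delta_rot": [0,0,10.7],"fingers": 0.2},
    {"travel": [0,0,-10],"delta_rot": [0,0,10.7],"fingers": 0.2},
    {"travel": [0,0,-10],"delta_rot": [0,0,10.7],"fingers": 0.2},
    {"travel": [0,0,-10],"delta_rot": [0,0,10.7],"fingers": 0.2},
    {"travel": [0,0,-10],"delta_rot": [0,0,10.7],"fingers": 0.2}
  ]
}}

```text
clock: 2.22
eef_pos: [242.6, 493.6, 314.8]
eef_rot: [-3.142, -0.0, 0.998]
wrist_force: [0.4, -0.4, 0.1]
finger_gap: 37.5
```

```bash
cat >> h.py <<'E'
def go(p):
    s=manip.read_state();T=TW(s);print('clk',round(s['clock'],2),'tcp',s['eef_pos'].round(1),'rpy',np.degrees(s['eef_rot']).round(1),'F',s['wrist_force'].round(1),'gap',round(s['finger_gap'],1))
    print('tool delta',(T[:3,:3].T@(np.array(p)-s['eef_pos'])).round(1))
E
python3 -c "
from h import *
go([500,-248,300])"
```

```text
clk 2.23 tcp [242.6 493.6 314.8] rpy [-180.    -0.    57.2] F [ 0.4 -0.4  0.1] gap 37.5
tool delta [-483.7  618.3   14.8]
```

Call:
{"method": "send_rows", "body": {
  "plan": [
    {"travel": [-32.2,41.2,1],"delta_rot": [0,0,0],"fingers": 0.3},
    {"travel": [-32.2,41.2,1],"delta_rot": [0,0,0],"fingers": 0.3},
    {"travel": [-32.2,41.2,1],"delta_rot": [0,0,0],"fingers": 0.3},
    {"travel": [-32.2,41.2,1],"delta_rot": [0,0,0],"fingers": 0.3},
    {"travel": [-32.2,41.2,1],"delta_rot": [0,0,0],"fingers": 0.3},
    {"travel": [-32.2,41.2,1],"delta_rot": [0,0,0],"fingers": 0.3},
    {"travel": [-32.2,41.2,1],"delta_rot": [0,0,0],"fingers": 0.3},
    {"travel": [-32.2,41.2,1],"delta_rot": [0,0,0],"fingers": 0.3},
    {"travel": [-32.2,41.2,1],"delta_rot": [0,0,0],"fingers": 0.3},
    {"travel": [-32.2,41.2,1],"delta_rot": [0,0,0],"fingers": 0.3},
    {"travel": [-32.2,41.2,1],"delta_rot": [0,0,0],"fingers": 0.3},
    {"travel": [-32.2,41.2,1],"delta_rot": [0,0,0],"fingers": 0.3},
    {"travel": [-32.2,41.2,1],"delta_rot": [0,0,0],"fingers": 0.3},
    {"travel": [-32.2,41.2,1],"delta_rot": [0,0,0],"fingers": 0.3},
    {"travel": [-32.2,41.2,1],"delta_rot": [0,0,0],"fingers": 0.3},
    {"travel": [0,0,0],"delta_rot": [0,0,0],"fingers": 0.3}
  ]
}}

```text
clock: 4.22
eef_pos: [504.7, -248.2, 298.1]
eef_rot: [-3.14, 0.0, 1.001]
wrist_force: [-0.3, -0.1, -0.8]
finger_gap: 33.0
```

Run:
```python
from h import *
c=shot('wrist');save(c,'wr1')
print(c['cx'],c['cy'],c['f'],np.array(c['tool_from_camera']).round(2))
for t in ('lip_mid','screen_handle','home_mid','orange_bottle','green_bottle','blue_bottle'):
    for d in tip_of(t,'wrist')[:3]:
        p=w(c,d['at']);print(t,round(d['confidence'],2),p.round(1),px(c,p))
# horizontal-ish strips: lip top / handle
P,u,v=pts(c)
for lo,hi in ((108,118),(165,185)):
    m=(P[:,2]>lo)&(P[:,2]<hi);print(lo,m.sum())
go([511,-256,174])
```

```text
319.56376814954746 199.805416795915 337.7436315954493 [[   0.      0.97    0.26   74.16]
 [   1.     -0.     -0.     -0.35]
 [   0.      0.26   -0.97 -158.97]
 [   0.      0.      0.      1.  ]]
lip_mid 0.78 [ 567.9 -293.4  112.8] [395. 187.]
screen_handle 0.66 [ 511.1 -256.8  159.3] [331. 198.]
home_mid 0.55 [ 569.7 -294.3   81. ] [390. 181.]
orange_bottle 0.89 [ 663.5 -272.4  102.5] [464. 119.]
orange_bottle 0.57 [ 416.  -291.4    1.4] [284. 225.]
orange_bottle 0.57 [ 397.4 -383.1   -2.2] [308. 279.]
green_bottle 0.72 [ 588.  -391.5  105.3] [452. 248.]
blue_bottle 0.57 [ 629.6 -335.4  104.4] [463. 187.]
108 3665
165 11266
clk 4.58 tcp [ 504.6 -244.8  300. ] rpy [180.   -0.   57.6] F [-0.5 -0.5  0.3] gap 33.1
tool delta [ -6.   11.3 126. ]
```

View pics/wr1.png

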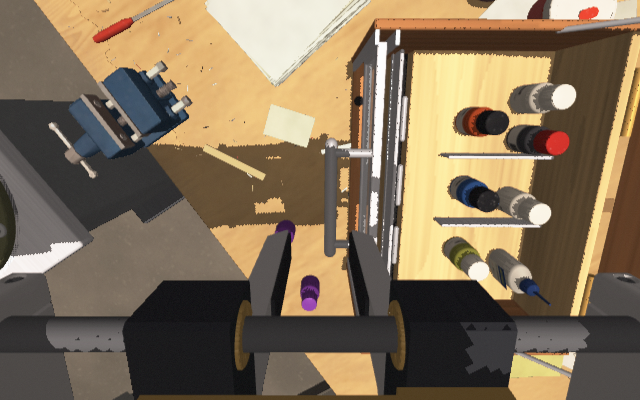

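The wrist view shows the handle bar at about (330,200), the lip strip near column 405 and the orange bottle top in the left bay at (485,122). Next I'll fit lines to get the cabinet frame.

```bash
cat >> h.py <<'E'
def lf(Q,y0):
    # fit line t(tool-y, i.e. cab x) vs along; robust
    X=np.array([0.84,-0.543]);vx,vy,x0,y0=cv2.fitLine(Q[:,:2].astype(np.float32),cv2.DIST_HUBER,0,.01,.01).ravel()
    if vx<0: vx,vy=-vx,-vy
    return np.degrees(np.arctan2(vy,vx))-90,(x0,y0)
E
python3 - <<'E'
from h import *
c=shot('wrist');P,u,v=pts(c);yaw=np.radians(-32.8);X=np.array([np.cos(yaw),np.sin(yaw)]);Y=np.array([-X[1],X[0]])
O=np.array([572.5,-296.5])
L=np.c_[(P[:,:2]-O)@X,(P[:,:2]-O)@Y,P[:,2]]
for nm,(x0,x1,y0,y1,z0,z1) in dict(handle=(-95,-58,-45,45,160,190),lip=(-20,0,-100,125,108,118),lipz=(-10,-3,-90,110,105,125),frame=(-50,-25,-100,110,172,188),shelf=(15,45,-60,100,95,115)).items():
    m=(L[:,0]>x0)&(L[:,0]<x1)&(L[:,1]>y0)&(L[:,1]<y1)&(L[:,2]>z0)&(L[:,2]<z1)&(v<270)
    Q=L[m]
    if len(Q)<30: print(nm,len(Q));continue
    k=np.polyfit(Q[:,1],Q[:,0],1);print(nm,len(Q),'slope deg',np.degrees(k[0]).round(2),'x@0',k[1].round(1),np.percentile(Q[:,0],[2,98]).round(1),'z',np.percentile(Q[:,2],[2,50,98]).round(1),'y',Q[:,1].min().round(),Q[:,1].max().round())
    if nm=='handle':
        print('top z',np.percentile(Q[:,2],99),'xy',[ (np.percentile(Q[Q[:,1]>0][:,0],[5,95]))])
# inner/outer side wall top z~190
m=(L[:,2]>184)&(L[:,2]<196)&(L[:,0]>0)&(L[:,0]<120);Q=L[m&(L[:,1]>100)];print('left wall',len(Q),np.percentile(Q[:,1],[2,50,98]) if len(Q) else '', np.degrees(np.polyfit(Q[:,0],Q[:,1],1)) if len(Q)>50 else '')
E
```

```text
handle 1344 slope deg -0.04 x@0 -73.0 [-79.6 -59.4] z [163.1 166.7 168.7] y -45.0 45.0
top z 168.9110650382497 xy [array([-79.07245098, -62.46660427])]
lip 871 slope deg 0.15 x@0 -6.8 [-8.5 -4.5] z [108.3 111.2 112.8] y -92.0 125.0
lipz 909 slope deg 0.15 x@0 -7.0 [-8.6 -4.6] z [105.3 111.  112.8] y -90.0 109.0
frame 0
shelf 4249 slope deg 0.05 x@0 30.0 [15.6 44.4] z [103.2 104.7 106.3] y -60.0 100.0
left wall 1957 [134.11500865 137.82619728 142.14403744] [-9.92276165e-02  7.90563575e+03]
```

```bash
cat >> h.py <<'E'
yaw=np.radians(-32.95);X=np.array([np.cos(yaw),np.sin(yaw)]);Y=np.array([-X[1],X[0]]);O=np.array([572.5,-296.5])-0.8*Y
def cab(x,y,z): return np.append(O+X*x+Y*y,z)
E
python3 -c "
from h import *
go(cab(-75,0,165)); go(cab(-75,0,87))"
```

```text
clk 4.62 tcp [ 504.7 -244.9  299.9] rpy [180.   -0.   57.6] F [-0.2 -0.3  0.3] gap 32.8
tool delta [ -7.3   9.8 134.9]
clk 4.62 tcp [ 504.7 -244.9  299.9] rpy [180.   -0.   57.6] F [-0.2 -0.3  0.3] gap 32.8
tool delta [ -7.3   9.7 212.9]
```

Call:
{"method": "send_rows", "body": {
  "plan": [
    {"travel": [-7.3,9.8,20],"delta_rot": [0,0,0.5],"fingers": 0.3},
    {"travel": [0,0,35],"delta_rot": [0,0,0],"fingers": 0.3},
    {"travel": [0,0,35],"delta_rot": [0,0,0],"fingers": 0.3},
    {"travel": [0,0,25],"delta_rot": [0,0,0],"fingers": 0.3},
    {"travel": [0,0,20],"delta_rot": [0,0,0],"fingers": 0.3},
    {"travel": [0,0,0],"delta_rot": [0,0,0],"fingers": 0.3},
    {"travel": [0,0,0],"delta_rot": [0,0,0],"fingers": 1},
    {"travel": [0,0,0],"delta_rot": [0,0,0],"fingers": 1},
    {"travel": [0,0,0],"delta_rot": [0,0,0],"fingers": 1},
    {"travel": [0,0,0],"delta_rot": [0,0,0],"fingers": 1}
  ],
  "grip_force": 20
}}

```text
clock: 5.88
eef_pos: [509.6, -257.6, 165.1]
eef_rot: [3.139, -0.0, 0.995]
wrist_force: [4.2, -2.5, -0.7]
finger_gap: 10.3
```

Call:
{"method": "send_rows", "body": {
  "plan": [
    {"travel": [0,0,10],"delta_rot": [0,0,0],"fingers": 1},
    {"travel": [0,0,15],"delta_rot": [0,0,0],"fingers": 1},
    {"travel": [0,0,15],"delta_rot": [0,0,0],"fingers": 1},
    {"travel": [0,0,10],"delta_rot": [0,0,0],"fingers": 1},
    {"travel": [0,0,8],"delta_rot": [0,0,0],"fingers": 1},
    {"travel": [0,0,5],"delta_rot": [0,0,0],"fingers": 1},
    {"travel": [0,0,3],"delta_rot": [0,0,0],"fingers": 1},
    {"travel": [0,0,0],"delta_rot": [0,0,0],"fingers": 1}
  ]
}}

```text
clock: 6.88
eef_pos: [509.6, -257.6, 97.8]
eef_rot: [3.139, -0.0, 0.995]
wrist_force: [7.7, -5.1, -2.2]
finger_gap: 10.3
```

Call:
{"method": "send_rows", "body": {
  "plan": [
    {"travel": [0,0,2],"delta_rot": [0,0,0],"fingers": 1},
    {"travel": [0,0,2],"delta_rot": [0,0,0],"fingers": 1},
    {"travel": [0,0,0],"delta_rot": [0,0,0],"fingers": 1}
  ]
}}

```text
clock: 7.25
eef_pos: [509.7, -257.5, 96.0]
eef_rot: [3.138, -0.0, 0.995]
wrist_force: [-3.9, 1.4, 20.9]
finger_gap: 10.3
```

Call:
{"method": "send_rows", "body": {
  "plan": [
    {"travel": [0,0,0.5],"delta_rot": [0,0,0],"fingers": 1},
    {"travel": [0,0,0],"delta_rot": [0,0,0],"fingers": 0.3},
    {"travel": [0,0,0],"delta_rot": [0,0,0],"fingers": 0.3},
    {"travel": [0,0,-15],"delta_rot": [0,0,0],"fingers": 0.3},
    {"travel": [0,0,-30],"delta_rot": [0,0,0],"fingers": 0.2},
    {"travel": [0,0,-40],"delta_rot": [0,0,0],"fingers": 0.2},
    {"travel": [0,0,-50],"delta_rot": [0,0,0],"fingers": 0.2},
    {"travel": [0,0,-50],"delta_rot": [0,0,0],"fingers": 0.2},
    {"travel": [0,0,-19],"delta_rot": [0,0,0],"fingers": 0.2},
    {"travel": [0,0,0],"delta_rot": [0,0,0],"fingers": 0.2}
  ]
}}

```text
clock: 8.5
eef_pos: [509.2, -257.2, 299.7]
eef_rot: [3.139, -0.0, 0.995]
wrist_force: [0.1, 0.5, 0.2]
finger_gap: 37.7
```

Run:
```python
from h import *
c=shot('wrist');save(c,'wr2');P,u,v=pts(c)
L=np.c_[(P[:,:2]-O)@X,(P[:,:2]-O)@Y,P[:,2]]
for nm,(x0,x1,y0,y1,z0,z1) in dict(handle=(-85,-66,-45,45,60,190),lip=(-12,-2,-100,125,108,118),frame=(-44,-28,-100,110,60,188),shelf=(15,45,-60,100,95,115)).items():
    m=(L[:,0]>x0)&(L[:,0]<x1)&(L[:,1]>y0)&(L[:,1]<y1)&(L[:,2]>z0)&(L[:,2]<z1)&(v<270)
    Q=L[m];k=np.polyfit(Q[:,1],Q[:,0],1) if len(Q) else [0,0]
    print(nm,len(Q),np.degrees(k[0]).round(2),np.round(k[1],1),np.percentile(Q[:,0],[2,98]).round(1),'z',np.percentile(Q[:,2],[2,50,98]).round(1))
Q=L[(L[:,2]>184)&(L[:,2]<196)&(L[:,0]>0)&(L[:,0]<120)&(L[:,1]>100)];print('wall y',np.percentile(Q[:,1],[2,50,98]))
for t in ('lip_mid','screen_handle','orange_bottle','green_bottle','blue_bottle'):
    for d in tip_of(t,'wrist')[:1]:
        p=w(c,d['at']);print(t,round(d['confidence'],2),p.round(1),((p[:2]-O)@X).round(1),((p[:2]-O)@Y).round(1))
for n in ('scene','side'):
    c=shot(n)
    for t in ('lip_mid','screen_handle','orange_bottle','blue_bottle','green_bottle'):
        for d in tip_of(t,n)[:3]:
            p=w(c,d['at'])
            if p[2]>70: print(n,t,round(d['confidence'],2),p.round(1),((p[:2]-O)@X).round(1),((p[:2]-O)@Y).round(1))
# holder
h=np.array([503,95.]);a=np.radians(32);go([470,75,290])
```

```text
handle 846 0.07 -74.1 [-79.4 -67.6] z [ 96.1  99.3 101.2]
lip 807 -0.03 -6.7 [-8.5 -4.5] z [108.4 111.2 112.9]
frame 1539 0.41 -36.4 [-41.4 -31.6] z [ 62.8 100.4 102.1]
shelf 4297 -0.02 30.0 [15.7 44.4] z [103.2 104.7 106.4]
wall y [135.05097518 138.70813383 143.43450523]
lip_mid 0.7 [ 566.9 -291.3  114. ] -7.6 2.1
screen_handle 0.57 [ 510.8 -258.4   92.1] -72.5 -0.8
orange_bottle 0.91 [ 666.3 -273.6  104.9] 66.2 71.0
green_bottle 0.64 [ 589.  -390.   102.9] 64.7 -68.7
blue_bottle 0.72 [ 627.  -335.5  104.4] 67.0 -2.3
scene lip_mid 0.98 [ 570.7 -291.5  114.6] -4.2 4.0
scene screen_handle 0.73 [ 513.9 -253.7  101. ] -72.4 4.9
scene orange_bottle 0.75 [ 664.5 -271.5  113.1] 63.6 71.8
scene blue_bottle 0.65 [ 630.6 -334.5  110.6] 69.4 0.5
scene green_bottle 0.57 [ 591.3 -389.9  107.2] 66.5 -67.4
scene green_bottle 0.42 [ 665.  -273.8  111.6] 65.3 70.1
side lip_mid 0.66 [ 567.6 -294.4  111.1] -5.2 -0.1
side screen_handle 0.76 [ 510.5 -257.8   95.7] -73.1 -0.4
side orange_bottle 0.6 [ 667.4 -277.1  107.5] 69.1 68.6
side blue_bottle 0.59 [ 628.5 -336.5  106.8] 68.8 -2.3
side green_bottle 0.5 [ 590.5 -393.6  107.8] 67.9 -70.9
clk 9.4 tcp [ 509.  -257.1  298. ] rpy [180.  -0.  57.] F [-0.   0.3 -0.7] gap 37.5
tool delta [ 257.4 -213.5    8. ]
```

The screen is fully down: the frame top is at z 102 and it gave 21 N at the stop. Now to the holder.

Call:
{"method": "send_rows", "body": {
  "plan": [
    {"travel": [48.9,-32.1,0],"delta_rot": [0,0,0],"fingers": 0.2},
    {"travel": [48.9,-32.1,0],"delta_rot": [0,0,0],"fingers": 0.2},
    {"travel": [48.9,-32.1,0],"delta_rot": [0,0,0],"fingers": 0.2},
    {"travel": [48.9,-32.1,0],"delta_rot": [0,0,0],"fingers": 0.2},
    {"travel": [48.9,-32.1,0],"delta_rot": [0,0,0],"fingers": 0.2},
    {"travel": [48.9,-32.1,0],"delta_rot": [0,0,0],"fingers": 0.2},
    {"travel": [0,0,10],"delta_rot": [0,0,-9.3],"fingers": 0.2},
    {"travel": [0,0,10],"delta_rot": [0,0,-9.3],"fingers": 0.2},
    {"travel": [0,0,10],"delta_rot": [0,0,-9.3],"fingers": 0.2},
    {"travel": [0,0,10],"delta_rot": [0,0,-9.3],"fingers": 0.2},
    {"travel": [0,0,10],"delta_rot": [0,0,-9.3],"fingers": 0.2},
    {"travel": [0,0,10],"delta_rot": [0,0,-9.3],"fingers": 0.2},
    {"travel": [0,0,10],"delta_rot": [0,0,-9.3],"fingers": 0.2},
    {"travel": [0,0,0],"delta_rot": [0,0,0],"fingers": 0.2},
    {"travel": [0,0,0],"delta_rot": [0,0,0],"fingers": 0.2}
  ]
}}

```text
clock: 11.28
eef_pos: [507.2, 93.9, 228.4]
eef_rot: [3.141, 0.0, 2.128]
wrist_force: [-0.7, 0.3, 0.4]
finger_gap: 37.7
```

Run:
```python
from h import *
c=shot('wrist');save(c,'wr3')
m=masks_of('label_holder','wrist');print([ (q['confidence'],q['region'].sum()) for q in m])
P,u,v=pts(c)
k=m[0]['region'][v,u]
for a,b in ((66,80),(27,42),(20,80)):
    Q=P[k&(P[:,2]>a)&(P[:,2]<b)]
    if len(Q)>20: print(a,len(Q),np.median(Q[:,2]),cv2.minAreaRect(Q[:,:2].astype(np.float32)))
go([507,94,60])
```

```text
[(0.88, np.int64(1038))]
66 560 71.54903583763766 ((503.92291259765625, 97.20472717285156), (10.814823150634766, 49.46310806274414), 29.916208267211914)
27 399 33.60894381786932 ((503.0913391113281, 96.88102722167969), (20.367965698242188, 49.70561981201172), 31.493871688842773)
20 1007 70.28955066540675 ((503.0843811035156, 96.89236450195312), (20.367965698242188, 49.73221206665039), 31.493871688842773)
clk 11.38 tcp [507.3  93.9 228.4] rpy [180.   0. 122.] F [ 0.   0.7 -0.5] gap 37.6
tool delta [  0.3  -0.3 168.4]
```

View pics/wr3.png

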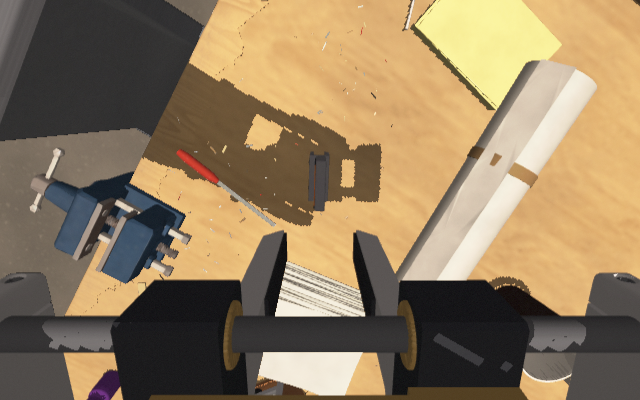

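The holder is at pixel (318,180), with the panel top centre at (503.9, 97.2), 10.8 × 49.5 mm and z ≈ 72. Those sizes match, and its yaw is about 31°. Descending to grip.

Call:
{"method": "send_rows", "body": {
  "plan": [
    {"travel": [4.6,-1.1,20],"delta_rot": [0,0,1.2],"fingers": 0.2},
    {"travel": [0,0,40],"delta_rot": [0,0,0],"fingers": 0.2},
    {"travel": [0,0,40],"delta_rot": [0,0,0],"fingers": 0.2},
    {"travel": [0,0,35],"delta_rot": [0,0,0],"fingers": 0.2},
    {"travel": [0,0,22],"delta_rot": [0,0,0],"fingers": 0.2},
    {"travel": [0,0,15.4],"delta_rot": [0,0,0],"fingers": 0.2},
    {"travel": [0,0,0],"delta_rot": [0,0,0],"fingers": 0.2},
    {"travel": [0,0,0],"delta_rot": [0,0,0],"fingers": 1},
    {"travel": [0,0,0],"delta_rot": [0,0,0],"fingers": 1},
    {"travel": [0,0,0],"delta_rot": [0,0,0],"fingers": 1},
    {"travel": [0,0,0],"delta_rot": [0,0,0],"fingers": 1},
    {"travel": [0,0,0],"delta_rot": [0,0,0],"fingers": 1}
  ],
  "grip_force": 45
}}

```text
clock: 12.88
eef_pos: [504.0, 97.2, 56.0]
eef_rot: [3.141, 0.0, 2.111]
wrist_force: [-0.9, 1.1, 6.2]
finger_gap: 9.5
```

Call:
{"method": "send_rows", "body": {
  "plan": [
    {"travel": [0,0,-10],"delta_rot": [0,0,0],"fingers": 1},
    {"travel": [0,0,-30],"delta_rot": [0,0,0],"fingers": 1},
    {"travel": [0,0,-50],"delta_rot": [0,0,0],"fingers": 1},
    {"travel": [0,0,-50],"delta_rot": [0,0,0],"fingers": 1},
    {"travel": [0,0,-50],"delta_rot": [0,0,0],"fingers": 1},
    {"travel": [0,0,-50],"delta_rot": [0,0,0],"fingers": 1},
    {"travel": [0,0,-4],"delta_rot": [0,0,9.13],"fingers": 1},
    {"travel": [0,0,0],"delta_rot": [0,0,9.13],"fingers": 1},
    {"travel": [0,0,0],"delta_rot": [0,0,9.13],"fingers": 1},
    {"travel": [0,0,0],"delta_rot": [0,0,9.13],"fingers": 1},
    {"travel": [0,0,0],"delta_rot": [0,0,9.13],"fingers": 1},
    {"travel": [0,0,0],"delta_rot": [0,0,9.13],"fingers": 1},
    {"travel": [0,0,0],"delta_rot": [0,0,9.13],"fingers": 1},
    {"travel": [0,0,0],"delta_rot": [0,0,0],"fingers": 1},
    {"travel": [0,0,0],"delta_rot": [0,0,0],"fingers": 1}
  ]
}}

```text
clock: 14.75
eef_pos: [503.6, 97.2, 299.7]
eef_rot: [3.142, -0.0, 0.999]
wrist_force: [-1.0, 0.8, -0.6]
finger_gap: 9.6
```

Run:
```python
from h import *
s=manip.read_state();T=TW(s)
c=shot('wrist');save(c,'wr4')
m=masks_of('label_holder','wrist');print([ (q['confidence'],q['region'].sum()) for q in m])
P,u,v=pts(c);Q=(np.c_[P,np.ones(len(P))]@np.linalg.inv(T).T)[:,:3]
k=m[0]['region'][v,u] if m else np.zeros(len(u),bool)
A=Q[k];print('tool coords',np.percentile(A,[2,25,50,75,98],axis=0).round(1)); print(u[k].min(),u[k].max(),v[k].min(),v[k].max())
for d in tip_of('label_holder','wrist')[:2]:
    print((np.array(c['tool_from_camera'])@np.append(d['at'],1))[:3].round(1),d['confidence'])
go(cab(-9,70,300))
```

```text
[(0.57, np.int64(3119))]
tool coords [[-20.6 -11.3 -16.8]
 [ -2.3  -3.9 -15.9]
 [ 13.1  -0.6 -15.2]
 [ 22.7   2.6  13.9]
 [ 24.2   7.7  47. ]]
299 335 189 315
[-1.7  6.5 58.7] 0.94
clk 14.9 tcp [503.7  97.1 299.6] rpy [180.    0.   57.1] F [-0.2 -0.  -0.4] gap 9.7
tool delta [-224.   262.6   -0.4]
```

View pics/wr4.png

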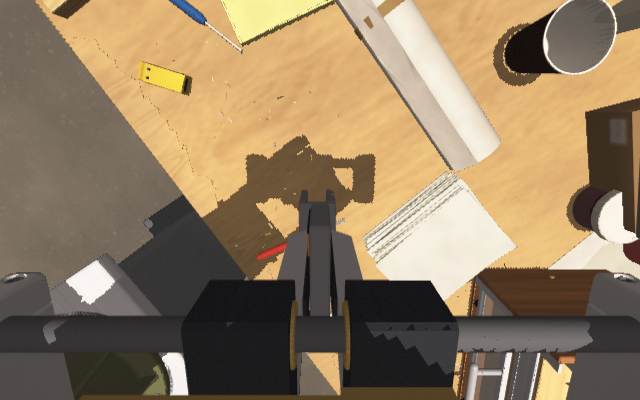

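Call:
{"method": "send_rows", "body": {
  "plan": [
    {"travel": [-31.9,37.5,0],"delta_rot": [0,0,0],"fingers": 1},
    {"travel": [-31.9,37.5,0],"delta_rot": [0,0,0],"fingers": 1},
    {"travel": [-31.9,37.5,0],"delta_rot": [0,0,0],"fingers": 1},
    {"travel": [-31.9,37.5,0],"delta_rot": [0,0,0],"fingers": 1},
    {"travel": [-31.9,37.5,0],"delta_rot": [0,0,0],"fingers": 1},
    {"travel": [-31.9,37.5,0],"delta_rot": [0,0,0],"fingers": 1},
    {"travel": [-31.9,37.5,0],"delta_rot": [0,0,0],"fingers": 1},
    {"travel": [0,0,40],"delta_rot": [0,0,0],"fingers": 1},
    {"travel": [0,0,40],"delta_rot": [0,0,0],"fingers": 1},
    {"travel": [0,0,30],"delta_rot": [0,0,0],"fingers": 1},
    {"travel": [0,0,0],"delta_rot": [0,0,0],"fingers": 1},
    {"travel": [0,0,0],"delta_rot": [0,0,0],"fingers": 1}
  ]
}}

```text
clock: 16.4
eef_pos: [602.8, -233.2, 191.2]
eef_rot: [3.14, -0.0, 0.996]
wrist_force: [-0.0, -0.5, -0.3]
finger_gap: 9.8
```

Run:
```python
from h import *
c=shot('wrist');save(c,'wr5');P,u,v=pts(c)
L=np.c_[(P[:,:2]-O)@X,(P[:,:2]-O)@Y,P[:,2]]
for nm,(x0,x1,y0,y1,z0,z1) in dict(lip=(-12,-2,-120,130,108,116),shelf=(15,45,95,130,95,115)).items():
    m=(L[:,0]>x0)&(L[:,0]<x1)&(L[:,1]>y0)&(L[:,1]<y1)&(L[:,2]>z0)&(L[:,2]<z1)
    Q=L[m];k=np.polyfit(Q[:,1],Q[:,0],1) if len(Q)>9 else [0,0]
    print(nm,len(Q),np.degrees(k[0]).round(2),np.round(k[1],1),np.percentile(Q[:,0],[2,98]).round(1) if len(Q) else '')
Q=L[(L[:,2]>182)&(L[:,2]<196)&(L[:,0]>0)&(L[:,0]<120)&(L[:,1]>100)];print('wall y',len(Q),np.percentile(Q[:,1],[2,50,98]) if len(Q) else '')
d=masks_of('label_holder','wrist')
if d:
    A=L[d[0]['region'][v,u]];print('holder cab',np.percentile(A,[2,50,98],axis=0).round(1))
for n in ('scene','side'):
    c=shot(n);m=masks_of('label_holder',n)
    for t in tip_of('label_holder',n)[:1]: p=w(c,t['at']);print(n,'tip',p.round(1),((p[:2]-O)@X).round(1),((p[:2]-O)@Y).round(1))
    if m:
        P,u,v=pts(c,m[0]['region']);A=np.c_[(P[:,:2]-O)@X,(P[:,:2]-O)@Y,P[:,2]];print(n,np.percentile(A,[3,50,97],axis=0).round(1))
go(cab(-9,70.5,160))
```

```text
lip 611 -0.08 -6.3 [-8.1 -4.4]
shelf 1991 0.03 30.0 [15.6 44.4]
wall y 4283 [135.50859454 139.42880271 143.03329359]
holder cab [[-20.2  49.8 147. ]
 [ -9.6  83.8 206.3]
 [ -1.2  94.6 208. ]]
scene tip [ 613.1 -237.1  139.7] 1.8 72.7
scene [[-23.2  45.5 109. ]
 [-15.8  55.7 169.6]
 [ 45.9 124.6 210.2]]
side tip [ 608.3 -241.   133.9] -0.1 66.8
side [[-1.930e+01  4.210e+01  1.474e+02]
 [-8.800e+00  4.570e+01  1.884e+02]
 [-2.000e-01  8.830e+01  2.095e+02]]
clk 16.8 tcp [ 602.4 -233.1  189.9] rpy [180.  -0.  57.] F [-0.5 -0.5 -0.1] gap 10.2
tool delta [ 0.2  0.4 29.9]
```

View pics/wr5.png

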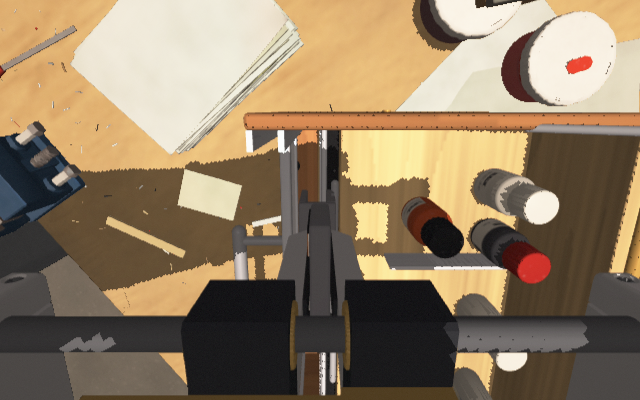

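Call:
{"method": "send_rows", "body": {
  "plan": [
    {"travel": [0,1.4,10],"delta_rot": [0,0,0],"fingers": 1},
    {"travel": [0,0,8],"delta_rot": [0,0,0],"fingers": 1},
    {"travel": [0,0,0],"delta_rot": [0,0,0],"fingers": 1},
    {"travel": [0,0,4],"delta_rot": [0,0,0],"fingers": 1},
    {"travel": [0,0,4],"delta_rot": [0,0,0],"fingers": 1},
    {"travel": [0,0,4],"delta_rot": [0,0,0],"fingers": 1},
    {"travel": [0,0,0],"delta_rot": [0,0,0],"fingers": 1}
  ]
}}

```text
clock: 17.68
eef_pos: [603.6, -233.9, 159.3]
eef_rot: [3.141, 0.0, 0.995]
wrist_force: [3.6, -1.5, -1.5]
finger_gap: 9.6
```

Call:
{"method": "send_rows", "body": {
  "plan": [
    {"travel": [0,-0.6,0],"delta_rot": [0,0,0],"fingers": 1},
    {"travel": [0,0,0],"delta_rot": [0,0,0],"fingers": 1}
  ]
}}

```text
clock: 17.92
eef_pos: [603.5, -233.9, 159.6]
eef_rot: [3.14, -0.0, 0.995]
wrist_force: [6.8, -3.9, -4.6]
finger_gap: 9.9
```

```bash
python3 -c "
from h import *
go(cab(-9,70.5,160))"
```

```text
clk 17.93 tcp [ 603.5 -233.9  159.6] rpy [179.9  -0.   57. ] F [ 6.8 -3.9 -4.6] gap 9.9
tool delta [ 0.3 -0.9 -0.4]
```

The tongue rests against the lip (about 8 N towards +x). I'll ease slightly and push down.

Call:
{"method": "send_rows", "body": {
  "plan": [
    {"travel": [0,0.2,2],"delta_rot": [0,0,0],"fingers": 1},
    {"travel": [0,0,2],"delta_rot": [0,0,0],"fingers": 1},
    {"travel": [0,0,2],"delta_rot": [0,0,0],"fingers": 1},
    {"travel": [0,0,0],"delta_rot": [0,0,0],"fingers": 1}
  ]
}}

```text
clock: 18.42
eef_pos: [603.6, -233.8, 153.8]
eef_rot: [3.14, -0.0, 0.995]
wrist_force: [6.1, -4.0, -0.3]
finger_gap: 9.6
```

Call:
{"method": "send_rows", "body": {
  "plan": [
    {"travel": [0,0,2],"delta_rot": [0,0,0],"fingers": 1},
    {"travel": [0,0,2],"delta_rot": [0,0,0],"fingers": 1},
    {"travel": [0,0,2],"delta_rot": [0,0,0],"fingers": 1},
    {"travel": [0,0,0],"delta_rot": [0,0,0],"fingers": 1}
  ]
}}

```text
clock: 18.92
eef_pos: [603.7, -233.8, 148.8]
eef_rot: [3.139, -0.0, 0.995]
wrist_force: [3.1, -2.4, 7.3]
finger_gap: 9.8
```

Call:
{"method": "send_rows", "body": {
  "plan": [
    {"travel": [0,0,2],"delta_rot": [0,0,0],"fingers": 1},
    {"travel": [0,0,2],"delta_rot": [0,0,0],"fingers": 1},
    {"travel": [0,0,0],"delta_rot": [0,0,0],"fingers": 1}
  ]
}}

```text
clock: 19.3
eef_pos: [603.7, -233.8, 144.6]
eef_rot: [3.139, -0.0, 0.995]
wrist_force: [3.6, -1.5, 6.1]
finger_gap: 9.5
```

Call:
{"method": "send_rows", "body": {
  "plan": [
    {"travel": [0,0,2],"delta_rot": [0,0,0],"fingers": 1},
    {"travel": [0,0,2],"delta_rot": [0,0,0],"fingers": 1},
    {"travel": [0,0,1],"delta_rot": [0,0,0],"fingers": 1},
    {"travel": [0,0,0],"delta_rot": [0,0,0],"fingers": 1}
  ]
}}

```text
clock: 19.8
eef_pos: [603.7, -233.8, 139.9]
eef_rot: [3.139, -0.0, 0.995]
wrist_force: [1.8, -1.2, 9.8]
finger_gap: 9.7
```

Call:
{"method": "send_rows", "body": {
  "plan": [
    {"travel": [0,0,1],"delta_rot": [0,0,0],"fingers": 1},
    {"travel": [0,0,0],"delta_rot": [0,0,0],"fingers": 1}
  ]
}}

```text
clock: 20.05
eef_pos: [603.7, -233.8, 139.9]
eef_rot: [3.139, -0.0, 0.995]
wrist_force: [-2.4, -0.6, 16.5]
finger_gap: 9.7
```

Call:
{"method": "send_rows", "body": {
  "plan": [
    {"travel": [0,0,1],"delta_rot": [0,0,0],"fingers": 1},
    {"travel": [0,0,0],"delta_rot": [0,0,0],"fingers": 1},
    {"travel": [0,0,0],"delta_rot": [0,0,0],"fingers": 1}
  ]
}}

```text
clock: 20.42
eef_pos: [603.8, -233.8, 139.9]
eef_rot: [3.138, -0.0, 0.995]
wrist_force: [-5.4, 1.6, 25.3]
finger_gap: 9.4
```

Run:
```python
from h import *
for n in ('wrist','scene','side'):
    c=shot(n);save(c,n+'6');m=masks_of('label_holder',n)
    if m:
        P,u,v=pts(c,m[0]['region']);A=np.c_[(P[:,:2]-O)@X,(P[:,:2]-O)@Y,P[:,2]];print(n,len(A),np.percentile(A,[3,50,97],axis=0).round(1).tolist())
    for k in ('label_holder','screen_handle','orange_bottle','blue_bottle','green_bottle'):
        for t in [t for t in tip_of(k,n)[:3]]:
            p=w(c,t['at'])
            if p[2]>60: print(n,k,p[2].round(1),((p[:2]-O)@X).round(1),((p[:2]-O)@Y).round(1))
a=cv2.imread('pics/scene6.png')[150:270,340:500];b=cv2.imread('pics/side6.png')[160:310,320:450]
cv2.imwrite('pics/c6.png',np.hstack([cv2.resize(a,(440,330),interpolation=2),cv2.resize(b,(286,330),interpolation=2)]))
go(cab(-9,70.5,140))
```

```text
wrist 67938 [[-41.2, -28.9, 10.4], [71.5, 97.8, 111.0], [143.0, 142.6, 189.2]]
wrist label_holder 84.5 0.8 66.0
wrist orange_bottle 103.9 60.9 69.0
scene 299 [[-22.3, 45.2, 88.8], [-16.5, 57.4, 121.1], [-4.8, 92.0, 158.8]]
scene label_holder 84.3 3.0 72.9
scene screen_handle 99.0 -70.9 5.4
scene orange_bottle 111.0 65.2 68.9
scene blue_bottle 113.2 67.4 -1.4
scene green_bottle 109.8 61.7 -64.1
side 233 [[-17.8, 42.5, 91.8], [-7.4, 49.3, 136.7], [1.6, 92.3, 159.7]]
side label_holder 83.7 -2.4 66.3
side screen_handle 96.8 -72.1 1.6
side orange_bottle 111.4 68.1 66.8
side blue_bottle 108.6 68.5 -2.4
side green_bottle 109.0 66.7 -70.8
clk 21.48 tcp [ 603.7 -233.8  139.9] rpy [179.8  -0.   57. ] F [-5.8  1.3 23.9] gap 10.0
tool delta [ 0.1 -1.1 -0.1]
```

View pics/c6.png

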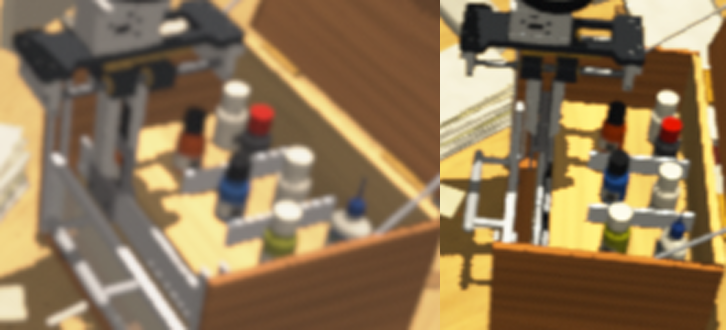

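View pics/wrist6.png

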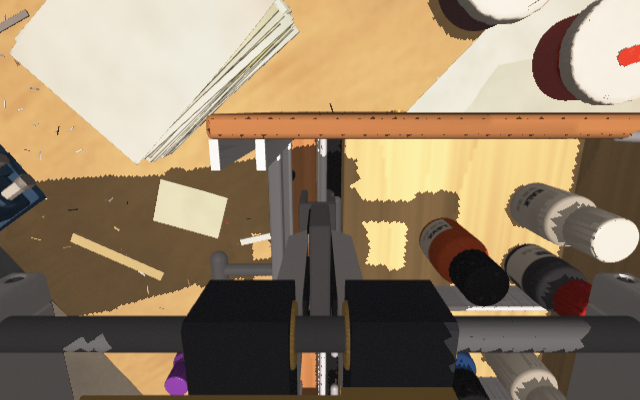

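The holder is home: its origin reads z ≈ 84 in all three cameras, with a hard stop at TCP z 139.9 and 24 N of press. The screen is down and the bottles are standing. Handing in.

```bash
python3 -c "
from h import *
go(cab(-9,70.5,140));print(manip.sign_off())"
```

```text
clk 21.48 tcp [ 603.7 -233.8  139.9] rpy [179.8  -0.   57. ] F [-5.8  1.3 23.9] gap 10.0
tool delta [ 0.1 -1.1 -0.1]
the job is handed in; nothing more can be done
None
```

The job is done and handed in at 21.5 s. The holder is fully home in front of the orange bottle (left bay), and the gripper is still holding it and pressing down.

- **Screen:** I pinched the handle and pulled it down until it met the stop at about 21 N. Afterwards the frame's top edge measured z 102 and the handle was at its lowest position.
- **Holder:** I gripped it by the panel with the label facing front. I rested the tongue against the lip, then pushed it down past the spring at about 7–10 N to a hard stop. There the tool stayed at z 139.9 while the force rose from 10 to 24 N.
- **Final state:** the gripper holds at 45 N and presses at about 24 N. All three cameras put the holder's foot at z 84 ± 1. The screen is down and the three front bottles are standing in their bays.

**Disagreements:**
- The networks put the holder's centre anywhere from y 66 to 73 mm. My own measurement of its edge just before insertion gave about 70, which is the bay centre.
- The lip turned out about 1 mm further back than I had estimated. Feeling for contact with it corrected this before the push.

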